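Load the slide carton into the dark chamber by its star-wheel shutter

TASK

Put the blue slide carton away in the dark chamber: push the spokes of the star wheel one after another, counter-clockwise seen from above, until the shutter is fully open, lay the carton flat inside on the chamber floor, then push the spokes the other way until the shutter is fully shut again over it. Work the shutter only by the wheel, never by pushing on the shutter itself, carry the carton level, and leave the black adapter, the timer and the bottle where they stand.

Things in the scene. Friction and masses are not known exactly. Their poses are not given: they have to be found in the camera images.
- store: Dark-chamber unit, fixed to the desk: grey base plate 240 x 336 mm, 5 mm thick. Origin on the desk; x points to its back, away from the robot (yaw within 0.2 rad), y to its left, z up. In this frame (mm): plate x -80 to 160, y -168 to 168; chamber at the right; star wheel at the left, axis vertical at x 40, y 75; shutter runners (top z 46) along the chamber's sides, back to x 154.
- chamber (a point): Point on the chamber floor, 5 mm above the desk, below the middle of the opening that the fully open shutter leaves (105 mm along x by 124 mm along y); axes as the unit's. The chamber is an open-topped box, inside x -52 to +60 mm, y -62 to +62 mm of this point; side and rear walls 37 mm and front wall 46 mm above its floor, 6 mm thick.
- wheel (a joint): Turn of the star wheel in rad, counter-clockwise seen from above positive: 0 = shutter fully shut, 3.5 = fully open (end stops at both). A rack drives the shutter 30 mm per rad. It stays where it is left; turning takes about 0.2 N m (4 N at 55 mm from the axis). Starts between 0 and about 0.6.
- shutter (a joint): Slide of the shutter towards the unit's back in m: 0 shut, 0.105 fully open; geared to the wheel (0.03 x wheel). The dark steel plate, 116 x 124 mm, top 48 mm above the desk, runs over the chamber; two arms, top 46 mm above the desk, join it to the toothed rack beside the wheel.
- wheel_hub (a point): Point on the wheel's axis at mid-height of the spokes, 70 mm above the desk; turns with the wheel, z up. Five 12 mm round steel spokes, 72 degrees apart, the first along this point's x axis (the unit's x when shut), ending in 19 mm red balls 78 mm out. Black hub 34 mm across, top at 86 mm. Spokes span 64 to 76 mm above the desk; below them nothing is higher than 46 mm but the hub.
- carton: Blue box of slides, 28 x 78 x 27 mm (x, y, z), 70 g, lying flat on the desk, right of the pump. Origin at the centre of its underside, z up.
- adapter: Black plastic adapter block, 36 x 66 x 34 mm, lying near the carton (the two may be swapped); leave it alone. Origin at the centre of its underside.
- timer: White timer, 62 x 66 x 20 mm, lying in front of the pump; leave it alone. Origin at the centre of its underside.
- bottle: Amber bottle with red cap, 58 mm across, 110 mm high, standing left of the star wheel; leave it alone. Origin at the centre of its underside.
- guard (a point): Fixed point on the wheel's axis at the top of the yellow half-round guard roof, 91 mm above the desk; axes as the unit's. The guard (radius 95 mm, roof 4 mm thick) covers the rear half of the wheel, all at x > 0 of this point, so that spokes can be reached only in the front half (x < 0), from above.
Things that resemble listed ones, but are neither listed nor needed, are in the scene too. What is meant by the carton is not red, and is the smaller of those in its own colour.

How it is judged:
On the way, in this order (a step that is already met when the one before it is completed fails the run):
1. the shutter is fully open (wheel beyond 3.3 rad) while the carton is still outside (value of joint wheel above 3.3 rad and horizontal distance between carton and chamber above 0.1 m), for 0.1 s.
2. the carton lies flat on the chamber floor, let go, with the shutter open (x of carton in the frame of chamber between -0.05 and 0.06 m and y of carton in the frame of chamber between -0.06 and 0.06 m and z of carton in the frame of chamber below 0.006 m and angle between carton's own z axis and vertical below 0.12 rad and contact force between the fingers and carton below 0.1 N and value of joint wheel above 2.5 rad), for 0.1 s.
At the end, for the whole second after the job is handed in: The shutter is shut (wheel below 0.15 rad, gap below 6 mm) and the carton lies inside the chamber, flat on its floor (within 6 mm and 0.12 rad) and at rest (value of joint wheel below 0.15 rad and value of joint shutter below 0.006 m and x of carton in the frame of chamber between -0.05 and 0.06 m and y of carton in the frame of chamber between -0.06 and 0.06 m and z of carton in the frame of chamber below 0.006 m and angle between carton's own z axis and vertical below 0.12 rad and linear speed of carton below 0.02 m/s); the robot touches nothing.
It fails at once if the shutter pushed directly (more than 3 N from the robot) (contact force between any of the fingers, the arm and shutter above 3 N).
It fails at once if the carton tipped by more than 0.6 rad (angle between carton's own z axis and vertical above 0.6 rad).
It fails at once if the adapter, timer or bottle moved by more than 25 mm (distance of any of adapter, timer, bottle from where it was at the start of the episode above 0.025 m).
It also fails if it takes over 72 s, if anything falls off the work surface, if the arm or the gripper's body presses on something with over 40 N, if the wrist force passes 120 N, or if a joint passes its speed limit or range.

ROBOT

A 7-joint arm with a two-finger parallel gripper is mounted at the origin on a cart in front of the work surface, level with it; the furniture and walls round the work are solid. World frame = base frame: x ahead of the robot, y to its left, z up, the work surface at z = 0. Lengths are in m, angles in rad, forces in N, time in s.
With the tool pointing down it reaches from about 0.4 to 0.875 m from the base axis. Payload 19.3 kg.
Tool frame: the origin (TCP) lies midway between the tips of the shut fingers; the grasp point (between the pads) lies 19 mm behind it (bot.pinch_z is the distance from the TCP to the grasp point, in m); z points along the fingers, y is the line along which they close (so a half turn about z gives the same grasp; the last joint's range is limited). The gripper opens to 85 mm and grips with 20 to 120 N. Pads are 22 mm wide; open, the fingers measure 114 mm over their backs; the gripper's body (76 mm by 85 mm) begins 54 mm behind the grasp point. The pads swing forward as they close: fully open they stand 13 mm farther back than shut.
Start: joints at [1.257, 0.521, -0.036, 1.599, 0.021, 1.021, -0.113], TCP at [0.151, -0.607, 0.231] pointing down, gripper open.
Joint ranges: [-2.91, 2.91], [-0.3, 2.13], [-1.5, 1.42], [0.17, 2.43], [-1.26, 4.41], [0.16, 1.93], [-2.52, 2.52]. Speed limits (rad/s): [1.89, 1.89, 2.39, 2.39, 3.01, 3.01, 3.01].

INTERFACE

Orientations are given as [roll, pitch, yaw] about the fixed x, y, z axes, in that order (R = Rz(yaw) Ry(pitch) Rx(roll)).
In Python, from workcell import observe, viewer, bot gives the robot as it stands. The module is installed in compiled form; this text tells all that it offers.
- The arm moves only by the tool play_rows, never from a script. Its argument "motion" is a list of rows, each a list of 7 numbers: the shift along the tool's x, y, z in cm, then the turn, a rotation vector about the tool's x, y, z in rad, then the opening, from -1 (shut) to 1 (fully open), so that 0 is half open. A call has exactly 5 rows; each row is the pose to reach, as a shift and turn from the pose commanded when the call began, along the tool's axes at that moment; what a row does not reach only later rows make up. A row lasts 1/10 s, in which the tool goes at most 50 mm and 8.59 degrees, less where a joint would pass 70% of its speed; a pose out of reach is approached as far as the arm can. A call with a gripper value outside its range is refused whole. The fingers move at their own pace and stop on an object; "squeeze" is the grip in N (left out, the last holds). Time passes only in rows, so rows that repeat a pose let the fingers close, or fill a call up. It gives the time, the measured TCP pose, the force, the opening and the grip force at its end, in the units of the state.
- observe(): the state, without advancing time (a new reading comes with each control period).
- viewer.grab_frame(name): name is "side" or "top"; returns (picture, depth): 480x640x3 uint8, red, green, blue; 480x640 float32, m along the optical axis (not along the pixel's ray), 0 where there is no reading.
- viewer.camera_info(name): a dict with "fx", "fy", "cx", "cy" (pixels), "R" (3x3) and "t" (3): a world point X has camera coordinates R X + t. Camera axes: x right, y down, z forward; pixel columns grow to the right and rows downward; lengths in m; the calibration is good to about 2 mm. A picture is of the moment at which its call begins. camera_info takes no time and is no camera call.
- bot.job_done(): hands the job in; it is judged then, once.
The state is a dict: "clock": time; "qpos": joint angles; "qd": joint speeds; "joint_efforts": joint torques, N m; "position": TCP position; "tool_rot": TCP orientation; "force": force on the tool from outside, world axes, zero at the start; "moment": the same for the moment, N m; "grip_width": finger opening in m; "finger_force": force on a finger pad.
Only numpy, scipy, OpenCV 4.12 (cv2) and the standard library are available. Lean on these libraries where they do the work, as an engineer would, in place of code of your own. Each camera call takes 0.05 s, during which the arm holds its last target. There are 200 camera calls.

## Working session

There is one attempt and no reset: what is moved stays moved. The work goes in short steps, Python scripts to look and compute and a tool call to move; the robot and the scene stay as the last step left them, time stands still between calls to the robot, and variables do not carry over. Pictures are saved under pics/ and viewed, at most 10 in all, crops included, and the job is handed in when it is done.

Besides the shell and the picture viewer there is one more tool, called after ">>>" by a JSON object that holds its "api" and its "payload". play_rows: Moves the arm, as the interface text tells. Its arguments: {"type":"object","properties":{"motion":{"type":"array"},"squeeze":{"type":"number"}},"required":["motion"]}

```bash
mkdir -p pics
cat > h.py <<'E'
import numpy as np, cv2
from workcell import observe, viewer, bot
def grab(n):
    im,d=viewer.grab_frame(n); return im,d,viewer.camera_info(n)
def ray(ci,u,v,z):
    R=np.array(ci['R']);t=np.array(ci['t'])
    c=-R.T@t; d=R.T@np.array([(u-ci['cx'])/ci['fx'],(v-ci['cy'])/ci['fy'],1])
    return c+d*(z-c[2])/d[2]
def cloud(ci,d):
    v,u=np.mgrid[:480,:640]
    P=np.stack([(u-ci['cx'])/ci['fx']*d,(v-ci['cy'])/ci['fy']*d,d],-1)
    return (P-np.array(ci['t']))@np.array(ci['R'])
def proj(ci,X):
    p=np.array(ci['R'])@np.array(X)+np.array(ci['t']); return p[0]/p[2]*ci['fx']+ci['cx'],p[1]/p[2]*ci['fy']+ci['cy']
E
python3 - <<'E'
from h import *
s=observe();print(s)
for n in('top','side'):
    im,d,ci=grab(n); cv2.imwrite(f'pics/{n}0.png',im[:,:,::-1]); np.savez(f'{n}0.npz',im=im,d=d); R=np.array(ci['R']);print(n,-R.T@np.array(ci['t']),R.tolist(),ci['fx'])
E
```

```text
{'clock': 0.0, 'qpos': array([ 1.25677077,  0.52202934, -0.03629681,  1.59995705,  0.02122565,
        1.02112228, -0.11279142]), 'qd': array([-0.000636  ,  0.00018493,  0.00232424, -0.00015986,  0.00039562,
        0.00178872, -0.00146087]), 'joint_efforts': array([ 6.66721626e-04, -9.27102256e+01,  1.98153824e+00, -3.69922435e+01,
        1.81573274e-02,  8.30375677e-03, -4.75004313e-06]), 'position': array([ 0.15074922, -0.60621747,  0.23073479]), 'tool_rot': array([-3.14046802e+00,  1.17346140e-04,  2.43810205e-01]), 'force': array([0.56064868, 0.91330428, 0.58217276]), 'moment': array([ 0.00447453, -0.02083854, -0.00608017]), 'finger_force': 0.0, 'grip_width': 0.08538160812582314}
top [ 0.22642479 -0.09744354  1.84628383] [[-0.011059361411090797, -0.9999366642166715, 0.0020876015939152726], [-0.9795776630708648, 0.010414980495386627, -0.20079624048747582], [0.2007617805704123, -0.004265646084329844, -0.9796308037856308]] 541.2086345772628
side [ 0.15362434 -1.36305711  0.70808047] [[0.9512806411393696, -0.3073302811683411, 0.02476368450894206], [-0.10903841781248005, -0.41045624256486807, -0.9053376698119224], [0.288402089511191, 0.8585300060082459, -0.42396988519122486]] 458.3526782444019
```

View pics/top0.png

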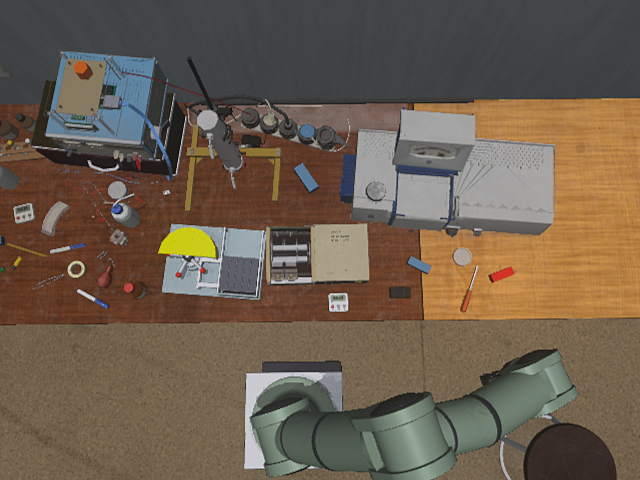

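View pics/side0.png

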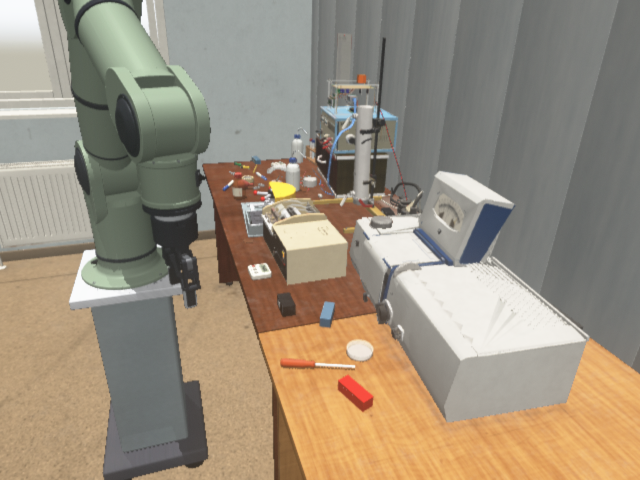

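Blue boxes lie at top px (419,265) and (306,177), and there is a red one at (501,274). The first fits because it lies to the right of the pump and looks smaller. The black adapter is at (400,293), the timer at (338,302), the store around (215,260) and the bottle at (133,289). I'll measure and confirm in a crop.

```bash
cat > meas.py <<'E'
from h import *
z=np.load('top0.npz'); im,d=z['im'],z['d']; ci=viewer.camera_info('top'); P=cloud(ci,d)
hsv=cv2.cvtColor(im,cv2.COLOR_RGB2HSV)
def rects(mask,zt,name,amin=20):
    cs,_=cv2.findContours(mask.astype(np.uint8),cv2.RETR_EXTERNAL,cv2.CHAIN_APPROX_NONE)
    for c in cs:
        if cv2.contourArea(c)<amin: continue
        w=np.array([ray(ci,*p[0],zt)[:2] for p in c],np.float32)
        print(name,c[:,0].mean(0).round(),[np.round(x,4) for x in cv2.minAreaRect(w)])
H,S,V=hsv[...,0],hsv[...,1],hsv[...,2]
print(hsv[265,419],hsv[177,306],hsv[293,400],hsv[245,190])
roi=np.zeros_like(H,bool)
r=roi.copy(); r[250:280,400:440]=1; r[155:200,285:325]=1
rects(r&(H>95)&(H<125)&(S>90),.027,'blue')
r=roi.copy(); r[280:305,383:416]=1
rects(r&(V<60)&(P[...,2]>.02),.034,'black')
r=roi.copy(); r[215:300,150:235]=1
rects(r&(H>22)&(H<35)&(S>150)&(V>120),.091,'guard')
m=r&((H<8)|(H>172))&(S>140)&(V>80); rects(m,.07,'red',2)
r=roi.copy(); r[215:310,155:270]=1
# plate: points with z 0..0.06
cl=P[r&(P[...,2]>.003)&(P[...,2]<.1)]
print('z',np.histogram(cl[:,2],20))
a=cv2.resize(im[215:305,155:275],None,fx=5,fy=5,interpolation=cv2.INTER_CUBIC)
b=cv2.resize(im[240:310,380:440],None,fx=5,fy=5,interpolation=cv2.INTER_CUBIC); b=cv2.copyMakeBorder(b,0,100,0,0,0)
cv2.imwrite('pics/crop0.png',cv2.resize(np.hstack([a[:450],b[:450]]),None,fx=.88,fy=.88)[:,:,::-1])
E
python3 meas.py
```

```text
[105  91 152] [105 100 151] [ 5 52 59] [ 30 225 203]
blue [419. 264.] [array([ 0.5006, -0.4274]), array([0.0753, 0.0249]), np.float64(62.1375)]
blue [306. 178.] [array([ 0.8123, -0.0455]), array([0.1054, 0.0364]), np.float64(32.2902)]
black [400. 292.] [array([ 0.4069, -0.3572]), array([0.0644, 0.0335]), np.float64(89.3773)]
guard [188. 245.] [array([0.5761, 0.3431]), array([0.1893, 0.092 ]), np.float64(85.2576)]
red [178. 274.] [array([0.469 , 0.3772]), array([0.0137, 0.01  ]), np.float64(89.3826)]
red [202. 270.] [array([0.4823, 0.2977]), array([0.012 , 0.0138]), np.float64(45.9207)]
red [167. 255.] [array([0.5364, 0.4166]), array([0.0135, 0.0034]), np.float64(89.3865)]
z (array([2037,  973,  208,   38,   41,   32,   50,  212,  631,  668,  312,
         52,   12,   25,   82,   83,  155,  453,  522,  193]), array([0.00300156, 0.00784627, 0.01269098, 0.01753569, 0.0223804 ,
       0.02722511, 0.03206982, 0.03691453, 0.04175924, 0.04660395,
       0.05144866, 0.05629337, 0.06113808, 0.06598279, 0.0708275 ,
       0.07567221, 0.08051692, 0.08536163, 0.09020634, 0.09505105,
       0.09989576]))
```

View pics/crop0.png

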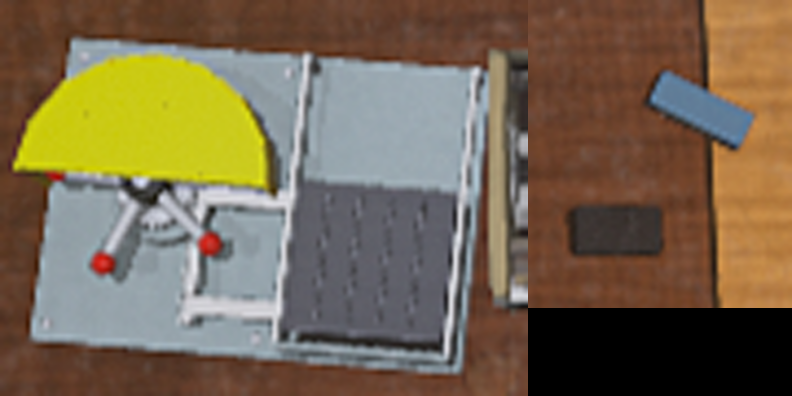

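The crop shows the small blue carton at the desk's seam (top px 419,265), measuring 75 x 25 mm against 105 x 36 mm for the other blue box. That confirms it as the carton. Of the wheel, the guard and two front balls are visible (px 178,274 and 202,270), and they give hub ≈ (0.530, 0.347), unit yaw ≈ -0.082 and wheel ≈ 0.25 rad.

```bash
cat >> h.py <<'E'
HUB=np.array([.530,.347]); YAW=-.082
def u2w(x,y): # unit coords relative to hub -> world
    c,s=np.cos(YAW),np.sin(YAW); return HUB+np.array([c*x-s*y,s*x+c*y])
def pol(deg,r): a=np.radians(deg); return u2w(r*np.cos(a),r*np.sin(a))
def plan(start,wps,g):
    """start (x,y,z,yaw); wps list of (x,y,z,yaw,nrows); prints rows for calls of 5"""
    path=[];p=np.array(start,float)
    for w in wps:
        q=np.array(w[:4],float); path+=[p+(q-p)*(i+1)/w[4] for i in range(w[4])]; p=q
    while len(path)%5: path.append(p)
    ref=np.array(start,float)
    for k in range(0,len(path),5):
        c,s=np.cos(ref[3]),np.sin(ref[3]); rows=[]
        for q in path[k:k+5]:
            d=q-ref; rows.append([round(100*(c*d[0]+s*d[1]),1),round(100*(s*d[0]-c*d[1]),1),round(-100*d[2],1),0,0,round(-d[3],2),g])
        print(rows); ref=path[k+4]
def now():
    s=observe(); return [*s['position'],s['tool_rot'][2]]
E
python3 - <<'E'
from h import *
z=np.load('top0.npz'); P=cloud(viewer.camera_info('top'),z['d']).reshape(-1,3)
for n,(a,b,c,e) in dict(pump=(.38,.65,-.25,.15),path=(.38,.7,-.1,.45),scope=(.45,.62,-.6,-.25),carton=(.42,.56,-.5,-.36)).items():
    q=P[(P[:,0]>a)&(P[:,0]<b)&(P[:,1]>c)&(P[:,1]<e)]; hi=q[q[:,2]>.06]
    print(n,np.sort(q[:,2])[-5:],hi[:,:2].min(0) if len(hi) else '',hi[:,:2].max(0) if len(hi) else '')
Y=1.489
print(pol(126,.058))
plan(now(),[(.46,-.28,.25,.8,10),(.5,.0,.25,1.2,7),(*pol(126,.058),.25,Y,9),],-1)
E
```

```text
pump [0.15603352 0.15689507 0.15702929 0.15723715 0.1572453 ] [ 0.4195628  -0.24876841] [0.6497299  0.14440938]
path [0.15603352 0.15689507 0.15702929 0.15723715 0.1572453 ] [ 0.39988996 -0.09989743] [0.62593607 0.44188136]
scope [0.16111724 0.16145967 0.16395989 0.18776006 0.18974109] [ 0.59103093 -0.59989948] [ 0.61999035 -0.4003333 ]
carton [0.03892683 0.03969771 0.03987025 0.04002427 0.042105  ]  
[0.49986638 0.39655769]
[[np.float64(3.8), np.float64(-2.4), np.float64(-0.2), 0, 0, np.float64(-0.06), -1], [np.float64(7.6), np.float64(-4.8), np.float64(-0.4), 0, 0, np.float64(-0.11), -1], [np.float64(11.4), np.float64(-7.3), np.float64(-0.6), 0, 0, np.float64(-0.17), -1], [np.float64(15.2), np.float64(-9.7), np.float64(-0.8), 0, 0, np.float64(-0.22), -1], [np.float64(18.9), np.float64(-12.1), np.float64(-1.0), 0, 0, np.float64(-0.28), -1]]
[[np.float64(4.3), np.float64(-1.3), np.float64(-0.2), 0, 0, np.float64(-0.06), -1], [np.float64(8.6), np.float64(-2.6), np.float64(-0.4), 0, 0, np.float64(-0.11), -1], [np.float64(12.9), np.float64(-3.9), np.float64(-0.6), 0, 0, np.float64(-0.17
[... 1169 characters left out ...]
, np.float64(-0.06), -1], [np.float64(12.7), np.float64(-3.6), np.float64(-0.0), 0, 0, np.float64(-0.1), -1], [np.float64(17.0), np.float64(-4.8), np.float64(-0.0), 0, 0, np.float64(-0.13), -1], [np.float64(21.2), np.float64(-6.0), np.float64(-0.0), 0, 0, np.float64(-0.16), -1]]
[[np.float64(4.4), np.float64(-0.5), np.float64(-0.0), 0, 0, np.float64(-0.03), -1], [np.float64(4.4), np.float64(-0.5), np.float64(-0.0), 0, 0, np.float64(-0.03), -1], [np.float64(4.4), np.float64(-0.5), np.float64(-0.0), 0, 0, np.float64(-0.03), -1], [np.float64(4.4), np.float64(-0.5), np.float64(-0.0), 0, 0, np.float64(-0.03), -1], [np.float64(4.4), np.float64(-0.5), np.float64(-0.0), 0, 0, np.float64(-0.03), -1]]
```

>>> {"api": "play_rows", "payload": {"motion": [[3.8,-2.4,-0.2,0,0,-0.06,-1],[7.6,-4.8,-0.4,0,0,-0.11,-1],[11.4,-7.3,-0.6,0,0,-0.17,-1],[15.2,-9.7,-0.8,0,0,-0.22,-1],[18.9,-12.1,-1.0,0,0,-0.28,-1]]}}

```text
clock: 0.6
position: [0.306, -0.4419, 0.2413]
tool_rot: [-3.141, 0.0, 0.526]
force: [1.0, -0.8, -0.7]
grip_width: 0.0121
finger_force: 0.0
```

>>> {"api": "play_rows", "payload": {"motion": [[4.3,-1.3,-0.2,0,0,-0.06,-1],[8.6,-2.6,-0.4,0,0,-0.11,-1],[12.9,-3.9,-0.6,0,0,-0.17,-1],[17.2,-5.1,-0.8,0,0,-0.22,-1],[21.5,-6.4,-1.0,0,0,-0.28,-1]]}}

```text
clock: 1.1
position: [0.4601, -0.2791, 0.2513]
tool_rot: [-3.141, 0.0, 0.806]
force: [-0.0, -0.9, -0.2]
grip_width: -0.0004
finger_force: 0.0
```

>>> {"api": "play_rows", "payload": {"motion": [[3.3,-2.4,0,0,0,-0.06,-1],[6.5,-4.8,0,0,0,-0.11,-1],[9.8,-7.1,0,0,0,-0.17,-1],[13.1,-9.5,0,0,0,-0.23,-1],[16.3,-11.9,0,0,0,-0.29,-1]]}}

```text
clock: 1.6
position: [0.4866, -0.0789, 0.2512]
tool_rot: [-3.141, 0.0, 1.096]
force: [-0.1, -0.5, -0.2]
grip_width: 0.0002
finger_force: 0.0
```

>>> {"api": "play_rows", "payload": {"motion": [[3.8,-1.4,0,0,0,-0.06,-1],[7.6,-2.7,0,0,0,-0.11,-1],[11.5,-4.8,0,0,0,-0.15,-1],[15.4,-6.8,0,0,0,-0.18,-1],[19.3,-8.9,0,0,0,-0.21,-1]]}}

```text
clock: 2.1
position: [0.4959, 0.1333, 0.2512]
tool_rot: [-3.142, 0.0, 1.305]
force: [1.2, 0.1, 0.8]
grip_width: 0.0002
finger_force: 0.0
```

>>> {"api": "play_rows", "payload": {"motion": [[4.2,-1.2,0,0,0,-0.03,-1],[8.5,-2.4,0,0,0,-0.06,-1],[12.7,-3.6,0,0,0,-0.1,-1],[17,-4.8,0,0,0,-0.13,-1],[21.2,-6,0,0,0,-0.16,-1]]}}

```text
clock: 2.6
position: [0.494, 0.3537, 0.251]
tool_rot: [-3.141, 0.0, 1.465]
force: [0.1, -1.1, 0.1]
grip_width: -0.0002
finger_force: 0.0
```

```bash
cat >> h.py <<'E'
Y=1.489
def arc(a,b,r,n,z=.057): return [(*pol(a+(b-a)*(i+1)/n,r),z,Y,1) for i in range(n)]
E
sed -i 's/print(rows); ref/print([[float(v) for v in x] for x in rows]); ref/' h.py
python3 - <<'E'
from h import *
plan(now(),[(*pol(126,.058),.16,Y,3),(*pol(126,.058),.057,Y,4),(*pol(126,.058),.057,Y,3)],-1)
print()
plan((*pol(126,.058),.057,Y),arc(126,226,.056,15),-1)
E
```

```text
[[1.4, 0.0, 3.0, 0.0, 0.0, -0.01, -1.0], [2.9, 0.1, 6.1, 0.0, 0.0, -0.02, -1.0], [4.3, 0.1, 9.1, 0.0, 0.0, -0.02, -1.0], [4.3, 0.1, 11.7, 0.0, 0.0, -0.02, -1.0], [4.3, 0.1, 14.3, 0.0, 0.0, -0.02, -1.0]]
[[0.0, 0.0, 2.6, 0.0, 0.0, -0.0, -1.0], [0.0, 0.0, 5.2, 0.0, 0.0, -0.0, -1.0], [0.0, 0.0, 5.1, 0.0, 0.0, -0.0, -1.0], [0.0, 0.0, 5.1, 0.0, 0.0, -0.0, -1.0], [0.0, 0.0, 5.1, 0.0, 0.0, -0.0, -1.0]]

[[-0.6, -0.4, -0.0, 0.0, 0.0, -0.0, -1.0], [-1.0, -0.8, -0.0, 0.0, 0.0, -0.0, -1.0], [-1.6, -1.2, -0.0, 0.0, 0.0, -0.0, -1.0], [-2.1, -1.6, -0.0, 0.0, 0.0, -0.0, -1.0], [-2.7, -1.8, -0.0, 0.0, 0.0, -0.0, -1.0]]
[[-0.6, -0.2, -0.0, 0.0, 0.0, -0.0, -1.0], [-1.3, -0.3, -0.0, 0.0, 0.0, -0.0, -1.0], [-1.9, -0.4, -0.0, 0.0, 0.0, -0.0, -1.0], [-2.6, -0.3, -0.0, 0.0, 0.0, -0.0, -1.0], [-3.2, -0.2, -0.0, 0.0, 0.0, -0.0, -1.0]]
[[-0.6, 0.2, -0.0, 0.0, 0.0, -0.0, -1.0], [-1.2, 0.4, -0.0, 0.0, 0.0, -0.0, -1.0], [-1.8, 0.7, -0.0, 0.0, 0.0, -0.0, -1.0], [-2.3, 1.1, -0.0, 0.0, 0.0, -0.0, -1.0], [-2.8, 1.6, -0.0, 0.0, 0.0, -0.0, -1.0]]
```

>>> {"api": "play_rows", "payload": {"motion": [[1.4,0,3,0,0,-0.01,-1],[2.9,0.1,6.1,0,0,-0.02,-1],[4.3,0.1,9.1,0,0,-0.02,-1],[4.3,0.1,11.7,0,0,-0.02,-1],[4.3,0.1,14.3,0,0,-0.02,-1]]}}

```text
clock: 3.1
position: [0.4994, 0.3949, 0.1066]
tool_rot: [-3.141, 0.0, 1.484]
force: [-0.1, -0.7, -0.3]
grip_width: -0.0003
finger_force: 0.0
```

>>> {"api": "play_rows", "payload": {"motion": [[0,0,2.6,0,0,0,-1],[0,0,5.1,0,0,0,-1],[0,0,5.1,0,0,0,-1],[0,0,5.1,0,0,0,-1],[0,0,5.1,0,0,0,-1]]}}

```text
clock: 3.6
position: [0.5004, 0.3952, 0.0587]
tool_rot: [3.141, -0.001, 1.484]
force: [-0.1, 0.4, 0.3]
grip_width: 0.0001
finger_force: 0.0
```

>>> {"api": "play_rows", "payload": {"motion": [[-0.6,-0.4,0,0,0,0,-1],[-1.0,-0.8,0,0,0,0,-1],[-1.6,-1.2,0,0,0,0,-1],[-2.1,-1.6,0,0,0,0,-1],[-2.7,-1.8,0,0,0,0,-1]]}}

```text
clock: 4.1
position: [0.4795, 0.3695, 0.0579]
tool_rot: [3.141, -0.001, 1.484]
force: [3.0, 3.8, 0.7]
grip_width: 0.0001
finger_force: 2.0
```

Pushing with about 5 N, as expected. I'll continue along the arc.

>>> {"api": "play_rows", "payload": {"motion": [[-0.6,-0.2,0,0,0,0,-1],[-1.3,-0.3,0,0,0,0,-1],[-1.9,-0.4,0,0,0,0,-1],[-2.6,-0.3,0,0,0,0,-1],[-3.2,-0.2,0,0,0,0,-1]]}}

```text
clock: 4.6
position: [0.4746, 0.3376, 0.0575]
tool_rot: [-3.142, -0.001, 1.484]
force: [0.2, 5.4, 1.0]
grip_width: -0.0
finger_force: 2.3
```

>>> {"api": "play_rows", "payload": {"motion": [[-0.6,0.2,0,0,0,0,-1],[-1.2,0.4,0,0,0,0,-1],[-1.8,0.7,0,0,0,0,-1],[-2.3,1.1,0,0,0,0,-1],[-2.8,1.6,0,0,0,0,-1]]}}

```text
clock: 5.1
position: [0.488, 0.3082, 0.0573]
tool_rot: [-3.141, -0.0, 1.484]
force: [-2.2, 4.4, 0.3]
grip_width: 0.0003
finger_force: 2.0
```

>>> {"api": "play_rows", "payload": {"motion": [[0.3,-0.3,0,0,0,0,-1],[0.3,-0.3,-2,0,0,0,-1],[0.3,-0.3,-4.5,0,0,0,-1],[0.3,-0.3,-4.5,0,0,0,-1],[0.3,-0.3,-4.5,0,0,0,-1]]}}

```text
clock: 5.6
position: [0.4855, 0.3114, 0.1023]
tool_rot: [3.141, 0.0, 1.484]
force: [-0.7, -0.4, 0.3]
grip_width: -0.0001
finger_force: 0.0
```

```bash
cat > ang.py <<'E'
from h import *
import sys
im,d,ci=grab('top'); np.savez('cur.npz',im=im,d=d)
hsv=cv2.cvtColor(im,cv2.COLOR_RGB2HSV); H,S,V=[hsv[...,i] for i in range(3)]
m=((H<8)|(H>172))&(S>140)&(V>80)
n,l,st,c=cv2.connectedComponentsWithStats(m.astype(np.uint8))
for i in range(1,n):
    w=ray(ci,*c[i],.073)[:2]-HUB
    if np.hypot(*w)<.1: print(st[i,4],np.round(np.hypot(*w),3),np.degrees(np.arctan2(w[1],w[0])-YAW)%360)
print(now(), np.degrees(np.arctan2(*(np.array(now()[:2])-HUB)[::-1])-YAW)%360)
E
python3 ang.py
```

```text
[np.float64(0.48523842143858426), np.float64(0.3112543682127094), np.float64(0.10178692897403521), np.float64(1.4836397191955504)] 223.3083636245719
```

Run:
```python
from h import *
plan(now(),[(*pol(139,.057),.102,Y,4),(*pol(139,.057),.102,Y,1),(*pol(139,.057),.057,Y,3),(*pol(139,.057),.057,Y,2)],-1)
print()
plan((*pol(139,.057),.057,Y),arc(139,222,.056,15),-1)
```

```text
[[1.9, -0.0, -0.0, 0.0, 0.0, -0.0, -1.0], [3.8, -0.1, -0.0, 0.0, 0.0, -0.0, -1.0], [5.8, -0.1, -0.0, 0.0, 0.0, -0.0, -1.0], [7.7, -0.2, -0.0, 0.0, 0.0, -0.01, -1.0], [7.7, -0.2, -0.0, 0.0, 0.0, -0.01, -1.0]]
[[0.0, 0.0, 1.5, 0.0, 0.0, -0.0, -1.0], [0.0, 0.0, 3.0, 0.0, 0.0, -0.0, -1.0], [0.0, 0.0, 4.5, 0.0, 0.0, -0.0, -1.0], [0.0, 0.0, 4.5, 0.0, 0.0, -0.0, -1.0], [0.0, 0.0, 4.5, 0.0, 0.0, -0.0, -1.0]]

[[-0.5, -0.3, -0.0, 0.0, 0.0, -0.0, -1.0], [-0.9, -0.6, -0.0, 0.0, 0.0, -0.0, -1.0], [-1.4, -0.8, -0.0, 0.0, 0.0, -0.0, -1.0], [-1.9, -1.0, -0.0, 0.0, 0.0, -0.0, -1.0], [-2.4, -1.1, -0.0, 0.0, 0.0, -0.0, -1.0]]
[[-0.5, -0.1, -0.0, 0.0, 0.0, -0.0, -1.0], [-1.1, -0.1, -0.0, 0.0, 0.0, -0.0, -1.0], [-1.6, -0.1, -0.0, 0.0, 0.0, -0.0, -1.0], [-2.1, -0.1, -0.0, 0.0, 0.0, -0.0, -1.0], [-2.7, 0.0, -0.0, 0.0, 0.0, -0.0, -1.0]]
[[-0.5, 0.2, -0.0, 0.0, 0.0, -0.0, -1.0], [-1.0, 0.4, -0.0, 0.0, 0.0, -0.0, -1.0], [-1.5, 0.6, -0.0, 0.0, 0.0, -0.0, -1.0], [-1.9, 0.9, -0.0, 0.0, 0.0, -0.0, -1.0], [-2.4, 1.3, -0.0, 0.0, 0.0, -0.0, -1.0]]
```

>>> {"api": "play_rows", "payload": {"motion": [[1.9,0,0,0,0,0,-1],[3.8,-0.1,0,0,0,0,-1],[5.8,-0.1,0,0,0,0,-1],[7.7,-0.2,0,0,0,-0.01,-1],[7.7,-0.2,0,0,0,-0.01,-1]]}}

```text
clock: 6.15
position: [0.489, 0.3908, 0.1012]
tool_rot: [-3.14, -0.0, 1.497]
force: [0.1, -0.5, 0.0]
grip_width: 0.0001
finger_force: 0.0
```

>>> {"api": "play_rows", "payload": {"motion": [[0,0,1,0,0,0,-1],[0,0,2,0,0,0,-1],[0,0,3,0,0,0,-1],[0,0,4,0,0,0,-1],[0,0,4.5,0,0,0,-1]]}}

```text
clock: 6.65
position: [0.49, 0.3878, 0.0559]
tool_rot: [-3.141, 0.001, 1.493]
force: [0.4, 0.6, 0.0]
grip_width: -0.0001
finger_force: 0.0
```

>>> {"api": "play_rows", "payload": {"motion": [[-0.5,-0.3,0,0,0,0,-1],[-0.9,-0.6,0,0,0,0,-1],[-1.4,-0.8,0,0,0,0,-1],[-1.9,-1.0,0,0,0,0,-1],[-2.4,-1.1,0,0,0,0,-1]]}}

```text
clock: 7.15
position: [0.4778, 0.3656, 0.0579]
tool_rot: [3.14, -0.001, 1.494]
force: [2.3, 4.2, -0.1]
grip_width: -0.0001
finger_force: 2.1
```

>>> {"api": "play_rows", "payload": {"motion": [[-0.5,-0.1,0,0,0,0,-1],[-1.1,-0.1,0,0,0,0,-1],[-1.6,-0.1,0,0,0,0,-1],[-2.1,-0.1,0,0,0,0,-1],[-2.7,0,0,0,0,0,-1]]}}

```text
clock: 7.65
position: [0.4753, 0.3387, 0.0576]
tool_rot: [3.141, -0.001, 1.494]
force: [1.6, 5.5, 1.3]
grip_width: 0.0
finger_force: 2.3
```

>>> {"api": "play_rows", "payload": {"motion": [[-0.5,0.2,0,0,0,0,-1],[-1.0,0.4,0,0,0,0,-1],[-1.5,0.6,0,0,0,0,-1],[-1.9,0.9,0,0,0,0,-1],[-2.4,1.3,0,0,0,0,-1]]}}

```text
clock: 8.15
position: [0.486, 0.3138, 0.0574]
tool_rot: [-3.141, -0.001, 1.494]
force: [-1.8, 3.8, 0.3]
grip_width: 0.0003
finger_force: 2.2
```

>>> {"api": "play_rows", "payload": {"motion": [[0.3,-0.3,0,0,0,0,-1],[0.3,-0.3,-2,0,0,0,-1],[0.3,-0.3,-4.5,0,0,0,-1],[0.3,-0.3,-4.5,0,0,0,-1],[0.3,-0.3,-4.5,0,0,0,-1]]}}

```text
clock: 8.65
position: [0.4836, 0.3166, 0.1024]
tool_rot: [3.141, 0.0, 1.494]
force: [-0.6, -0.7, -0.2]
grip_width: 0.0
finger_force: 0.0
```

Run:
```python
from h import *
print(now())
plan(now(),[(*pol(137,.057),.102,Y,4),(*pol(137,.057),.102,Y,1)],-1)
print()
plan((*pol(137,.057),.057,Y),arc(137,190,.056,10),-1)
```

```text
[np.float64(0.48361764747543634), np.float64(0.3165810399176021), np.float64(0.10236982509486238), np.float64(1.49353404744536)]
[[1.8, 0.1, 0.0, 0.0, 0.0, 0.0, -1.0], [3.6, 0.1, 0.0, 0.0, 0.0, 0.0, -1.0], [5.5, 0.2, 0.0, 0.0, 0.0, 0.0, -1.0], [7.3, 0.2, 0.0, 0.0, 0.0, 0.0, -1.0], [7.3, 0.2, 0.0, 0.0, 0.0, 0.0, -1.0]]

[[-0.5, -0.3, -0.0, 0.0, 0.0, -0.0, -1.0], [-0.9, -0.6, -0.0, 0.0, 0.0, -0.0, -1.0], [-1.3, -0.8, -0.0, 0.0, 0.0, -0.0, -1.0], [-1.8, -1.0, -0.0, 0.0, 0.0, -0.0, -1.0], [-2.3, -1.2, -0.0, 0.0, 0.0, -0.0, -1.0]]
[[-0.5, -0.1, -0.0, 0.0, 0.0, -0.0, -1.0], [-1.0, -0.2, -0.0, 0.0, 0.0, -0.0, -1.0], [-1.5, -0.2, -0.0, 0.0, 0.0, -0.0, -1.0], [-2.0, -0.2, -0.0, 0.0, 0.0, -0.0, -1.0], [-2.6, -0.1, -0.0, 0.0, 0.0, -0.0, -1.0]]
```

>>> {"api": "play_rows", "payload": {"motion": [[1.8,0.1,0,0,0,0,-1],[3.6,0.1,0,0,0,0,-1],[5.5,0.2,0,0,0,0,-1],[7.3,0.2,0,0,0,0,-1],[7.3,0.2,0,0,0,0,-1]]}}

```text
clock: 9.15
position: [0.4901, 0.3914, 0.1011]
tool_rot: [-3.14, -0.0, 1.496]
force: [-0.7, -0.2, 0.3]
grip_width: -0.0005
finger_force: 0.0
```

>>> {"api": "play_rows", "payload": {"motion": [[0,0,1,0,0,0,-1],[0,0,2,0,0,0,-1],[0,0,3,0,0,0,-1],[0,0,4,0,0,0,-1],[0,0,4.5,0,0,0,-1]]}}

```text
clock: 9.65
position: [0.4911, 0.3888, 0.0559]
tool_rot: [-3.141, 0.001, 1.493]
force: [-0.3, -0.1, 1.1]
grip_width: 0.0002
finger_force: 0.0
```

>>> {"api": "play_rows", "payload": {"motion": [[-0.5,-0.3,0,0,0,0,-1],[-0.9,-0.6,0,0,0,0,-1],[-1.3,-0.8,0,0,0,0,-1],[-1.8,-1.0,0,0,0,0,-1],[-2.3,-1.2,0,0,0,0,-1]]}}

```text
clock: 10.15
position: [0.478, 0.3675, 0.0578]
tool_rot: [3.14, -0.001, 1.494]
force: [3.4, 3.5, -0.1]
grip_width: 0.0
finger_force: 2.1
```

>>> {"api": "play_rows", "payload": {"motion": [[-0.3,0,0,0,0,0,-1],[-0.6,-0.1,0,0,0,0,-1],[-0.9,-0.1,0,0,0,0,-1],[-1.2,-0.2,0,0,0,0,-1],[-1.2,-0.2,0,0,0,0,-1]]}}

```text
clock: 10.65
position: [0.4745, 0.3551, 0.0572]
tool_rot: [-3.141, 0.0, 1.493]
force: [0.1, 1.7, 1.1]
grip_width: 0.0003
finger_force: 1.0
```

>>> {"api": "play_rows", "payload": {"motion": [[-0.3,0,0,0,0,0,-1],[-0.6,0,0,0,0,0,-1],[-0.8,0,0,0,0,0,-1],[-1.0,0,0,0,0,0,-1],[-1.0,0,0,0,0,0,-1]]}}

```text
clock: 11.15
position: [0.4741, 0.3488, 0.0578]
tool_rot: [3.141, -0.006, 1.495]
force: [4.5, 20.4, -6.7]
grip_width: 0.0002
finger_force: 9.2
```

Run:
```python
from h import *
im,d,ci=grab('top'); a=cv2.resize(im[200:310,140:290],None,fx=4,fy=4,interpolation=cv2.INTER_CUBIC); cv2.imwrite('pics/t1.png',a[:,:,::-1]); print(observe()['force'],now())
```

```text
[ 5.14693812 20.17820523 -7.10667135] [np.float64(0.4740892289542831), np.float64(0.3487788575043016), np.float64(0.057786057340229485), np.float64(1.495384555996813)]
```

View pics/t1.png

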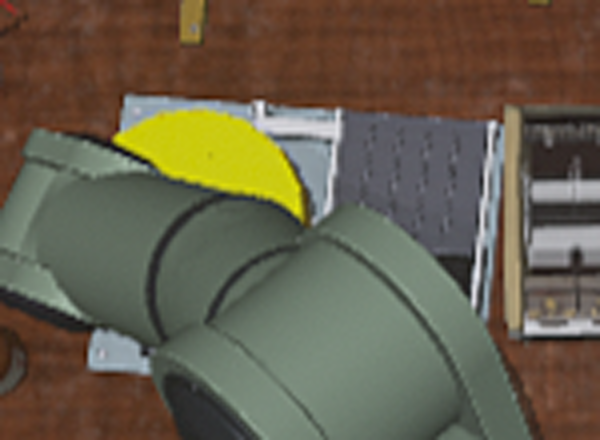

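The gripper is at 20 N against the stop with the spoke square-on, and the shutter (crop 345–490, 115–250) stands fully back. So the shutter is fully open. I'll go to the carton next.

Run:
```python
from h import *
n=now(); ht=(n[0],n[1],.25,n[3])
plan((n[0],n[1],.102,n[3]),[(n[0],n[1],.25,n[3],3),(.5,.0,.25,1.3,8),(.502,-.428,.2,1.085,10),(.502,-.428,.08,1.085,4)],-1)
im,d,ci=grab('side'); hsv=cv2.cvtColor(im,cv2.COLOR_RGB2HSV); H,S=hsv[...,0],hsv[...,1]
m=np.zeros_like(H,bool); m[295:335,312:345]=1; m&=(H>95)&(H<125)&(S>80)
P=cloud(ci,d)[m]; print(m.sum(),P.mean(0)); t=P[P[:,2]>.021]; print(len(t),t.mean(0),cv2.minAreaRect(t[:,:2].astype(np.float32)))
```

```text
[[0.0, 0.0, -4.9, 0.0, 0.0, -0.0, -1.0], [0.0, 0.0, -9.9, 0.0, 0.0, -0.0, -1.0], [0.0, 0.0, -14.8, 0.0, 0.0, -0.0, -1.0], [-4.3, 0.7, -14.8, 0.0, 0.0, 0.02, -1.0], [-8.6, 1.3, -14.8, 0.0, 0.0, 0.05, -1.0]]
[[-4.3, 0.9, -0.0, 0.0, 0.0, 0.02, -1.0], [-8.6, 1.7, -0.0, 0.0, 0.0, 0.05, -1.0], [-12.9, 2.6, -0.0, 0.0, 0.0, 0.07, -1.0], [-17.1, 3.4, -0.0, 0.0, 0.0, 0.1, -1.0], [-21.4, 4.3, -0.0, 0.0, 0.0, 0.12, -1.0]]
[[-4.1, 1.4, -0.0, 0.0, 0.0, 0.02, -1.0], [-8.3, 2.4, 0.5, 0.0, 0.0, 0.05, -1.0], [-12.4, 3.5, 1.0, 0.0, 0.0, 0.07, -1.0], [-16.6, 4.6, 1.5, 0.0, 0.0, 0.09, -1.0], [-20.7, 5.6, 2.0, 0.0, 0.0, 0.11, -1.0]]
[[-4.0, 1.5, 0.5, 0.0, 0.0, 0.02, -1.0], [-8.0, 3.0, 1.0, 0.0, 0.0, 0.04, -1.0], [-12.0, 4.5, 1.5, 0.0, 0.0, 0.06, -1.0], [-16.0, 6.1, 2.0, 0.0, 0.0, 0.09, -1.0], [-20.0, 7.6, 2.5, 0.0, 0.0, 0.11, -1.0]]
[[-3.8, 1.9, 0.5, 0.0, 0.0, 0.02, -1.0], [-3.8, 1.9, 3.5, 0.0, 0.0, 0.02, -1.0], [-3.8, 1.9, 6.5, 0.0, 0.0, 0.02, -1.0], [-3.8, 1.9, 9.5, 0.0, 0.0, 0.02, -1.0], [-3.8, 1.9, 12.5, 0.0, 0.0, 0.02, -1.0]]
0 [nan nan nan]
0 [nan nan nan] ((0.0, 0.0), (0.0, 0.0), 0.0)<stdin>:6: RuntimeWarning: Mean of empty slice.
  ret = um.true_divide(
```

>>> {"api": "play_rows", "payload": {"motion": [[0.9,0,0,0,0,0,-1],[0.9,0,-1.5,0,0,0,-1],[0.9,0,-4.5,0,0,0,-1],[0.9,0,-9,0,0,0,-1],[0.9,0,-14,0,0,0,-1]]}}

```text
clock: 11.75
position: [0.4738, 0.3533, 0.1989]
tool_rot: [-3.14, 0.002, 1.494]
force: [0.3, 0.7, 0.3]
grip_width: 0.0002
finger_force: 0.0
```

>>> {"api": "play_rows", "payload": {"motion": [[0,0,-3,0,0,0,-1],[-4.3,0.7,-5.3,0,0,0.02,-1],[-8.6,1.3,-5.3,0,0,0.05,-1],[-12.9,2,-5.3,0,0,0.07,-1],[-17.2,2.6,-5.3,0,0,0.1,-1]]}}

```text
clock: 12.25
position: [0.4867, 0.1785, 0.2511]
tool_rot: [3.142, 0.001, 1.392]
force: [0.5, -0.1, 0.0]
grip_width: 0.0003
finger_force: 0.0
```

>>> {"api": "play_rows", "payload": {"motion": [[-4.3,0.9,0,0,0,0.02,-1],[-8.6,1.7,0,0,0,0.05,-1],[-12.9,2.6,0,0,0,0.07,-1],[-17.1,3.4,0,0,0,0.1,-1],[-21.4,4.3,0,0,0,0.12,-1]]}}

```text
clock: 12.75
position: [0.4908, -0.0392, 0.2511]
tool_rot: [-3.141, 0.001, 1.272]
force: [1.1, 1.4, 0.2]
grip_width: -0.0004
finger_force: 0.0
```

>>> {"api": "play_rows", "payload": {"motion": [[-4.1,1.4,0,0,0,0.02,-1],[-8.3,2.4,0,0,0,0.05,-0.5],[-12.4,3.5,0,0,0,0.07,0],[-16.6,4.6,0,0,0,0.09,0.3],[-20.7,5.6,0,0,0,0.11,0.3]]}}

```text
clock: 13.25
position: [0.4836, -0.2534, 0.2511]
tool_rot: [-3.141, 0.0, 1.162]
force: [0.6, 0.5, -0.1]
grip_width: 0.0555
finger_force: 0.0
```

Run:
```python
from h import *
n=now(); print(n,observe()['grip_width'])
im,d,ci=grab('side'); hsv=cv2.cvtColor(im,cv2.COLOR_RGB2HSV); H,S=hsv[...,0],hsv[...,1]
m=np.zeros_like(H,bool); m[295:335,312:345]=1; m&=(H>95)&(H<125)&(S>60)
print(m.sum())
if m.sum()>20:
    P=cloud(ci,d)[m]; t=P[P[:,2]>.021]; print(len(t),t.mean(0),cv2.minAreaRect(t[:,:2].astype(np.float32)))
plan(n,[(.502,-.428,.2,1.085,5),(.502,-.428,.04,1.085,5)],.3)
# store: front wall / shutter from top view
im,d,ci=grab('top'); np.savez('open.npz',im=im,d=d)
cv2.imwrite('pics/open.png',cv2.resize(im[215:305,155:275],None,fx=6,fy=6,interpolation=cv2.INTER_CUBIC)[:,:,::-1])
```

```text
[np.float64(0.48356327253870834), np.float64(-0.25336616900949455), np.float64(0.25111271045949235), np.float64(1.1624559711245679)] 0.055529544021723866
170
170 [ 0.4964472  -0.43521606  0.02818299] ((0.4992191195487976, -0.43045347929000854), (0.07694566994905472, 0.02598145604133606), 61.33974075317383)
[[-3.1, 1.7, 1.0, 0.0, 0.0, 0.02, 0.3], [-6.1, 3.5, 2.0, 0.0, 0.0, 0.03, 0.3], [-9.2, 5.2, 3.1, 0.0, 0.0, 0.05, 0.3], [-12.2, 6.9, 4.1, 0.0, 0.0, 0.06, 0.3], [-15.3, 8.6, 5.1, 0.0, 0.0, 0.08, 0.3]]
[[0.0, 0.0, 3.2, 0.0, 0.0, -0.0, 0.3], [0.0, 0.0, 6.4, 0.0, 0.0, -0.0, 0.3], [0.0, 0.0, 9.6, 0.0, 0.0, -0.0, 0.3], [0.0, 0.0, 12.8, 0.0, 0.0, -0.0, 0.3], [0.0, 0.0, 16.0, 0.0, 0.0, -0.0, 0.3]]
```

View pics/open.png

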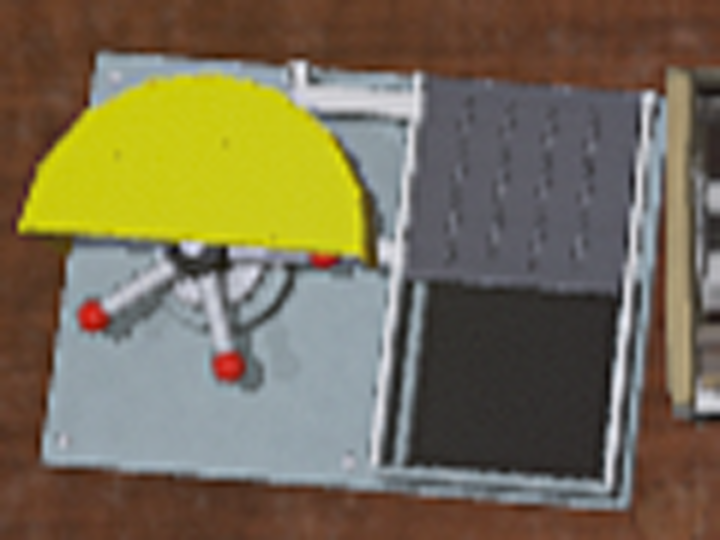

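Open view: the balls are at crop (92,316), (228,365) and (323,255), the shutter is fully back with its front edge from (405,280) to (632,293), and the dark chamber floor is free below it. Both cameras put the carton at ≈ (0.500, -0.429). I'll grasp it now.

>>> {"api": "play_rows", "payload": {"motion": [[-3.1,1.7,1,0,0,0.02,0.3],[-6.1,3.4,2,0,0,0.03,0.3],[-9.2,5.1,3,0,0,0.05,0.3],[-12.2,6.7,4.1,0,0,0.07,0.3],[-15.4,8.4,5.1,0,0,0.08,0.3]]}}

```text
clock: 13.85
position: [0.5003, -0.4269, 0.1996]
tool_rot: [-3.141, -0.0, 1.083]
force: [0.4, 0.7, -0.2]
grip_width: 0.0555
finger_force: 0.0
```

>>> {"api": "play_rows", "payload": {"motion": [[0,0,3.2,0,0,0,0.3],[0,0,6.4,0,0,0,0.3],[0,0,9.6,0,0,0,0.3],[0,0,12.8,0,0,0,0.3],[0,0,15,0,0,0,0.3]]}}

```text
clock: 14.35
position: [0.4998, -0.4254, 0.0479]
tool_rot: [-3.139, -0.001, 1.084]
force: [0.7, -0.4, -0.3]
grip_width: 0.0555
finger_force: 0.0
```

Run:
```python
from h import *
print(now())
ci=viewer.camera_info('top')
f=lambda x,y,z: ray(ci,155+(x+.5)/6-.5,215+(y+.5)/6-.5,z)[:2]
a,b=f(405,280,.048),f(632,293,.048); c,e=f(385,467,.051),f(605,485,.051)
print(a,b,np.hypot(*(a-b)),np.degrees(np.arctan2(*(a-b)[::-1]))-90,c,e)
ux=np.array([np.cos(YAW),np.sin(YAW)]); uy=np.array([-ux[1],ux[0]])
mid=(a+b)/2; print('chamber from shutter',mid-.0525*ux,'front wall dist',(mid-(c+e)/2)@ux,(mid-HUB)@uy)
z=np.load('open.npz'); im=z['im']; hsv=cv2.cvtColor(im,cv2.COLOR_RGB2HSV)
m=np.zeros((480,640),np.uint8); m[262:297,220:260]=hsv[262:297,220:260,2]<62
cs,_=cv2.findContours(m,0,1); cc=max(cs,key=cv2.contourArea); w=np.array([ray(ci,*p[0],.005)[:2] for p in cc],np.float32); print('floor',cv2.minAreaRect(w))
```

```text
[np.float64(0.4998035732032672), np.float64(-0.4253579369602228), np.float64(0.047868728728931), np.float64(1.0836544881056187)]
[0.51525386 0.23699311] [0.50653149 0.10983639] 0.12745552817002384 -3.924078217514591 [0.41034665 0.24469838] [0.39909237 0.12304057]
chamber from shutter [0.45856908 0.17771493] front wall dist 0.10667273536045889 -0.17456702975588367
floor ((0.4654979705810547, 0.1806616634130478), (0.11074613034725189, 0.1086161881685257), 84.91598510742188)
```

>>> {"api": "play_rows", "payload": {"motion": [[-0.2,0.1,1.5,0,0,0,0.3],[-0.2,0.1,3,0,0,0,0.3],[-0.2,0.1,4,0,0,0,0.3],[-0.2,0.1,4.8,0,0,0,0.3],[-0.2,0.1,4.8,0,0,0,0.3]]}}

```text
clock: 14.85
position: [0.5008, -0.4281, 0.0007]
tool_rot: [-3.141, -0.0, 1.084]
force: [-0.3, 0.5, -0.1]
grip_width: 0.0554
finger_force: 0.0
```

>>> {"api": "play_rows", "payload": {"motion": [[0,0,0,0,0,0,-0.3],[0,0,0,0,0,0,-0.6],[0,0,0,0,0,0,-0.8],[0,0,0,0,0,0,-0.8],[0,0,0,0,0,0,-0.8]], "squeeze": 30}}

```text
clock: 15.35
position: [0.5015, -0.4286, 0.0021]
tool_rot: [3.14, 0.0, 1.084]
force: [-0.2, 1.1, 6.7]
grip_width: 0.0275
finger_force: 30.7
```

>>> {"api": "play_rows", "payload": {"motion": [[0,0,0,0,0,0,-0.8],[0,0,-0.5,0,0,0,-0.8],[0,0,-1.5,0,0,0,-0.8],[0,0,-3,0,0,0,-0.8],[0,0,-5,0,0,0,-0.8]]}}

```text
clock: 15.85
position: [0.5009, -0.4282, 0.0524]
tool_rot: [-3.141, -0.0, 1.084]
force: [0.3, 0.1, 0.8]
grip_width: 0.0276
finger_force: 29.7
```

Run:
```python
from h import *
im,d,ci=grab('side'); cv2.imwrite('pics/grasp.png',cv2.resize(im[250:350,260:400],None,fx=5,fy=5,interpolation=cv2.INTER_CUBIC)[:,:,::-1]); print(now(),observe()['grip_width'],observe()['finger_force'])
n=now()
plan(n,[(n[0],n[1],.23,1.085,5),(.49,-.1,.25,1.25,9),(.46,.178,.25,1.489,7),(.46,.178,.25,1.489,4)],-.8)
```

```text
[np.float64(0.5023259944882884), np.float64(-0.42927397178725485), np.float64(0.05616917537344235), np.float64(1.0836297152841197)] 0.027389468883421815 29.77470874786377
[[0.0, 0.0, -3.5, 0.0, 0.0, -0.0, -0.8], [0.0, 0.0, -7.0, 0.0, 0.0, -0.0, -0.8], [0.0, 0.0, -10.4, 0.0, 0.0, -0.0, -0.8], [0.0, 0.0, -13.9, 0.0, 0.0, -0.0, -0.8], [0.0, 0.0, -17.4, 0.0, 0.0, -0.0, -0.8]]
[[3.2, -1.8, -0.2, 0.0, 0.0, -0.02, -0.8], [6.3, -3.7, -0.4, 0.0, 0.0, -0.04, -0.8], [9.5, -5.5, -0.7, 0.0, 0.0, -0.05, -0.8], [12.7, -7.3, -0.9, 0.0, 0.0, -0.07, -0.8], [15.9, -9.1, -1.1, 0.0, 0.0, -0.09, -0.8]]
[[3.3, -1.5, -0.2, 0.0, 0.0, -0.02, -0.8], [6.7, -3.1, -0.4, 0.0, 0.0, -0.04, -0.8], [10.0, -4.6, -0.7, 0.0, 0.0, -0.05, -0.8], [13.3, -6.1, -0.9, 0.0, 0.0, -0.07, -0.8], [16.8, -8.0, -0.9, 0.0, 0.0, -0.11, -0.8]]
[[3.7, -1.5, -0.0, 0.0, 0.0, -0.03, -0.8], [7.4, -3.1, -0.0, 0.0, 0.0, -0.07, -0.8], [11.1, -4.6, -0.0, 0.0, 0.0, -0.1, -0.8], [14.8, -6.1, -0.0, 0.0, 0.0, -0.14, -0.8], [18.4, -7.7, -0.0, 0.0, 0.0, -0.17, -0.8]]
[[3.9, -0.9, -0.0, 0.0, 0.0, -0.03, -0.8], [3.9, -0.9, -0.0, 0.0, 0.0, -0.03, -0.8], [3.9, -0.9, -0.0, 0.0, 0.0, -0.03, -0.8], [3.9, -0.9, -0.0, 0.0, 0.0, -0.03, -0.8], [3.9, -0.9, -0.0, 0.0, 0.0, -0.03, -0.8]]
```

View pics/grasp.png

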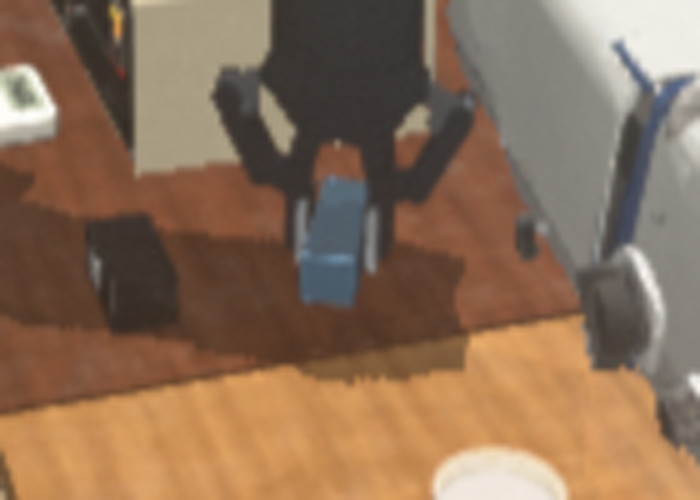

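The carton (crop 330,240) is held level and centred between the pads, and the adapter is untouched. I'll carry it to the chamber.

>>> {"api": "play_rows", "payload": {"motion": [[0,0,-3.5,0,0,0,-0.8],[0,0,-7,0,0,0,-0.8],[0,0,-10.4,0,0,0,-0.8],[0,0,-13.9,0,0,0,-0.8],[0,0,-17.4,0,0,0,-0.8]]}}

```text
clock: 16.4
position: [0.5009, -0.4282, 0.2281]
tool_rot: [3.141, 0.0, 1.084]
force: [0.4, -0.6, -0.1]
grip_width: 0.0276
finger_force: 29.8
```

>>> {"api": "play_rows", "payload": {"motion": [[3.2,-1.8,-0.2,0,0,-0.02,-0.8],[6.3,-3.7,-0.4,0,0,-0.04,-0.8],[9.5,-5.5,-0.7,0,0,-0.05,-0.8],[12.7,-7.3,-0.9,0,0,-0.07,-0.8],[15.9,-9.1,-1.1,0,0,-0.09,-0.8]]}}

```text
clock: 16.9
position: [0.4948, -0.2438, 0.2376]
tool_rot: [3.14, 0.0, 1.175]
force: [1.2, 0.9, -1.1]
grip_width: 0.0273
finger_force: 30.0
```

>>> {"api": "play_rows", "payload": {"motion": [[3.3,-1.5,-0.2,0,0,-0.02,-0.8],[6.7,-3.1,-0.4,0,0,-0.04,-0.8],[10,-4.6,-0.7,0,0,-0.05,-0.8],[13.3,-6.1,-0.9,0,0,-0.07,-0.8],[16.8,-8,-0.9,0,0,-0.11,-0.8]]}}

```text
clock: 17.4
position: [0.4862, -0.0582, 0.2467]
tool_rot: [3.14, 0.0, 1.284]
force: [0.5, -0.0, -0.7]
grip_width: 0.0269
finger_force: 29.9
```

>>> {"api": "play_rows", "payload": {"motion": [[3.7,-1.5,0,0,0,-0.03,-0.8],[7.4,-3.1,0,0,0,-0.07,-0.8],[11.1,-4.6,0,0,0,-0.1,-0.8],[14.8,-6.1,0,0,0,-0.14,-0.8],[18.4,-7.7,0,0,0,-0.17,-0.8]]}}

```text
clock: 17.9
position: [0.4641, 0.1404, 0.2465]
tool_rot: [3.14, 0.0, 1.455]
force: [-0.2, -0.6, -0.7]
grip_width: 0.0277
finger_force: 29.9
```

>>> {"api": "play_rows", "payload": {"motion": [[3.9,-0.9,0,0,0,-0.03,-0.8],[3.9,-0.9,0,0,0,-0.03,-0.8],[3.9,-0.9,0,0,0,-0.03,-0.8],[3.9,-0.9,0,0,0,-0.03,-0.8],[3.9,-0.9,0,0,0,-0.03,-0.8]]}}

```text
clock: 18.4
position: [0.4603, 0.1776, 0.2456]
tool_rot: [3.141, 0.0, 1.482]
force: [0.4, 0.5, -1.7]
grip_width: 0.0276
finger_force: 29.9
```

Run:
```python
from h import *
n=now(); print(n,observe()['grip_width'])
plan(n,[(.459,.178,.07,1.489,5),(.459,.178,.008,1.489,5)],-.8)
```

```text
[np.float64(0.4603421366496542), np.float64(0.1776332730472883), np.float64(0.2456057224047599), np.float64(1.4820441024804485)] 0.027621416716775697
[[0.0, -0.0, 3.5, 0.0, 0.0, -0.0, -0.8], [0.0, -0.1, 7.0, 0.0, 0.0, -0.0, -0.8], [0.0, -0.1, 10.5, 0.0, 0.0, -0.0, -0.8], [0.0, -0.1, 14.0, 0.0, 0.0, -0.01, -0.8], [0.0, -0.1, 17.6, 0.0, 0.0, -0.01, -0.8]]
[[0.0, 0.0, 1.2, 0.0, 0.0, -0.0, -0.8], [0.0, 0.0, 2.5, 0.0, 0.0, -0.0, -0.8], [0.0, 0.0, 3.7, 0.0, 0.0, -0.0, -0.8], [0.0, 0.0, 5.0, 0.0, 0.0, -0.0, -0.8], [0.0, 0.0, 6.2, 0.0, 0.0, -0.0, -0.8]]
```

>>> {"api": "play_rows", "payload": {"motion": [[0,0,3.5,0,0,0,-0.8],[0,-0.1,7,0,0,0,-0.8],[0,-0.1,10.5,0,0,0,-0.8],[0,-0.1,14,0,0,-0.01,-0.8],[0,-0.1,17.5,0,0,-0.01,-0.8]]}}

```text
clock: 18.9
position: [0.4593, 0.1778, 0.0692]
tool_rot: [3.141, -0.0, 1.492]
force: [1.2, -0.3, -0.6]
grip_width: 0.0276
finger_force: 30.0
```

>>> {"api": "play_rows", "payload": {"motion": [[0,0,1.2,0,0,0,-0.8],[0,0,2.5,0,0,0,-0.8],[0,0,3.7,0,0,0,-0.8],[0,0,4.9,0,0,0,-0.8],[0,0,5.5,0,0,0,-0.8]]}}

```text
clock: 19.4
position: [0.4592, 0.1787, 0.0148]
tool_rot: [3.141, 0.0, 1.494]
force: [0.1, 0.2, -0.0]
grip_width: 0.0274
finger_force: 29.9
```

>>> {"api": "play_rows", "payload": {"motion": [[0,0,0.2,0,0,0,-0.8],[0,0,0.4,0,0,0,-0.8],[0,0,0.6,0,0,0,-0.8],[0,0,0.6,0,0,0,-0.8],[0,0,0.6,0,0,0,-0.8]]}}

```text
clock: 19.9
position: [0.4592, 0.1788, 0.0095]
tool_rot: [3.141, -0.0, 1.494]
force: [0.3, -0.4, -1.0]
grip_width: 0.0278
finger_force: 29.9
```

>>> {"api": "play_rows", "payload": {"motion": [[0,0,0.1,0,0,0,-0.8],[0,0,0.2,0,0,0,-0.8],[0,0,0.3,0,0,0,-0.8],[0,0,0.3,0,0,0,-0.8],[0,0,0.3,0,0,0,-0.8]]}}

```text
clock: 20.4
position: [0.4592, 0.1788, 0.007]
tool_rot: [3.141, 0.0, 1.494]
force: [-5.7, -2.0, 22.3]
grip_width: 0.0273
finger_force: 33.0
```

On the floor. I'll ease off, open slightly and lift out.

>>> {"api": "play_rows", "payload": {"motion": [[0,0,-0.1,0,0,0,-0.8],[0,0,-0.1,0,0,0,-0.2],[0,0,-0.1,0,0,0,0],[0,0,-0.1,0,0,0,0],[0,0,-0.1,0,0,0,0]]}}

```text
clock: 20.9
position: [0.459, 0.1787, 0.0072]
tool_rot: [-3.141, 0.0, 1.494]
force: [-0.6, -0.8, -0.4]
grip_width: 0.0427
finger_force: 0.0
```

>>> {"api": "play_rows", "payload": {"motion": [[0,0,-0.5,0,0,0,0],[0,0,-2,0,0,0,0],[0,0,-5,0,0,0,0],[0,0,-9,0,0,0,0],[0,0,-10,0,0,0,0]]}}

```text
clock: 21.4
position: [0.4602, 0.1794, 0.1108]
tool_rot: [3.138, -0.002, 1.494]
force: [0.8, 0.8, -0.3]
grip_width: 0.0427
finger_force: 0.0
```

Run:
```python
from h import *
n=now(); print(n)
im,d,ci=grab('top'); hsv=cv2.cvtColor(im,cv2.COLOR_RGB2HSV); H,S=hsv[...,0],hsv[...,1]
m=np.zeros_like(H); m[255:300,215:262]=((H>95)&(H<125)&(S>80))[255:300,215:262]; print('blue px',m.sum())
plan(n,[(*pol(239,.057),.12,Y,5)],-1)
plan((*pol(239,.057),.12,Y),[(*pol(239,.057),.057,Y,5)],-1)
plan((*pol(239,.057),.057,Y),arc(239,115,.056,20),-1)
```

```text
[np.float64(0.46023126850427354), np.float64(0.17942683266480738), np.float64(0.11075574325782503), np.float64(1.4937682066160403)]
blue px 0
[[2.5, 0.5, -0.2, 0.0, 0.0, 0.0, -1.0], [4.9, 1.1, -0.4, 0.0, 0.0, 0.0, -1.0], [7.4, 1.6, -0.6, 0.0, 0.0, 0.0, -1.0], [9.9, 2.2, -0.7, 0.0, 0.0, 0.0, -1.0], [12.4, 2.7, -0.9, 0.0, 0.0, 0.0, -1.0]]
[[0.0, 0.0, 1.3, 0.0, 0.0, -0.0, -1.0], [0.0, 0.0, 2.5, 0.0, 0.0, -0.0, -1.0], [0.0, 0.0, 3.8, 0.0, 0.0, -0.0, -1.0], [0.0, 0.0, 5.0, 0.0, 0.0, -0.0, -1.0], [0.0, 0.0, 6.3, 0.0, 0.0, -0.0, -1.0]]
[[0.4, -0.4, -0.0, 0.0, 0.0, -0.0, -1.0], [0.8, -0.9, -0.0, 0.0, 0.0, -0.0, -1.0], [1.3, -1.3, -0.0, 0.0, 0.0, -0.0, -1.0], [1.7, -1.7, -0.0, 0.0, 0.0, -0.0, -1.0], [2.3, -2.0, -0.0, 0.0, 0.0, -0.0, -1.0]]
[[0.5, -0.3, -0.0, 0.0, 0.0, -0.0, -1.0], [1.1, -0.4, -0.0, 0.0, 0.0, -0.0, -1.0], [1.7, -0.6, -0.0, 0.0, 0.0, -0.0, -1.0], [2.3, -0.6, -0.0, 0.0, 0.0, -0.0, -1.0], [2.9, -0.6, -0.0, 0.0, 0.0, -0.0, -1.0]]
[[0.6, 0.1, -0.0, 0.0, 0.0, -0.0, -1.0], [1.2, 0.2, -0.0, 0.0, 0.0, -0.0, -1.0], [1.8, 0.4, -0.0, 0.0, 0.0, -0.0, -1.0], [2.3, 0.6, -0.0, 0.0, 0.0, -0.0, -1.0], [2.8, 1.0, -0.0, 0.0, 0.0, -0.0, -1.0]]
[[0.5, 0.4, -0.0, 0.0, 0.0, -0.0, -1.0], [0.9, 0.8, -0.0, 0.0, 0.0, -0.0, -1.0], [1.3, 1.2, -0.0, 0.0, 0.0, -0.0, -1.0], [1.7, 1.7, -0.0, 0.0, 0.0, -0.0, -1.0], [1.9, 2.3, -0.0, 0.0, 0.0, -0.0, -1.0]]
```

>>> {"api": "play_rows", "payload": {"motion": [[0,0,-4,0,0,0,-0.5],[-3,0,-8,0,0,0,-1],[-7,0.5,-10,0,0,0,-1],[-11.5,0.8,-12,0,0,0,-1],[-16,1.2,-12,0,0,0,-1]]}}

```text
clock: 21.95
position: [0.4593, 0.0168, 0.2291]
tool_rot: [3.139, 0.0, 1.494]
force: [1.1, 0.0, -0.6]
grip_width: -0.0001
finger_force: 0.0
```

>>> {"api": "play_rows", "payload": {"motion": [[-4.5,0.3,0,0,0,0,-1],[-9,0.6,0,0,0,0,-1],[-13.5,0.9,0,0,0,0,-1],[-18,1.2,0,0,0,0,-1],[-18,1.2,0,0,0,0,-1]]}}

```text
clock: 22.45
position: [0.4557, -0.1678, 0.2264]
tool_rot: [-3.14, 0.001, 1.486]
force: [-0.2, 1.1, 0.2]
grip_width: -0.0002
finger_force: 0.0
```

```bash
python3 ang.py
python3 - <<'E'
from h import *
z=np.load('cur.npz'); im=z['im']; ci=viewer.camera_info('top')
cv2.imwrite('pics/placed.png',cv2.resize(im[215:305,155:275],None,fx=6,fy=6,interpolation=cv2.INTER_CUBIC)[:,:,::-1])
hsv=cv2.cvtColor(im,cv2.COLOR_RGB2HSV); H,S=hsv[...,0],hsv[...,1]
m=np.zeros_like(H); m[255:300,215:262]=((H>95)&(H<125)&(S>80))[255:300,215:262]; print('blue px',m.sum())
cs,_=cv2.findContours(m,0,1)
if cs: print(cv2.minAreaRect(np.array([ray(ci,*p[0],.032)[:2] for p in max(cs,key=cv2.contourArea)],np.float32)))
E
```

```text
6 0.07 267.71946393603287
18 0.068 128.38380186501158
18 0.068 201.26602411789392
[np.float64(0.4561050842631403), np.float64(-0.16467844765121317), np.float64(0.22652004681032245), np.float64(1.489067681703939)] 266.4806015137929
blue px 198
((0.4589463472366333, 0.17819306254386902), (0.07912330329418182, 0.029267212375998497), 84.97586822509766)
```

View pics/placed.png

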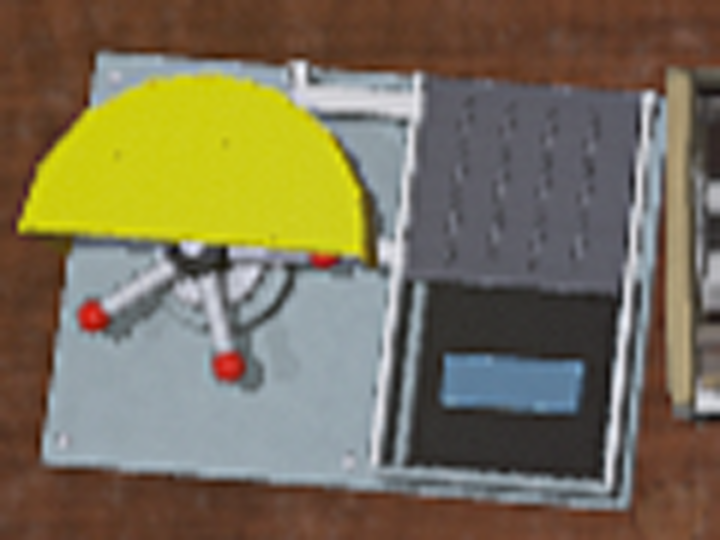

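The carton (crop 512,383) lies flat and central in the chamber, with the shutter fully open and spokes at 128° and 201°. Next I'll shut it.

Run:
```python
from h import *
n=now(); 
plan(n,[(*pol(239,.057),.2,Y,13),(*pol(239,.057),.13,Y,2)],-1)
```

```text
[[3.6, 0.0, 0.2, 0.0, 0.0, 0.0, -1.0], [7.2, 0.0, 0.4, 0.0, 0.0, 0.0, -1.0], [10.8, 0.1, 0.6, 0.0, 0.0, 0.0, -1.0], [14.4, 0.1, 0.8, 0.0, 0.0, 0.0, -1.0], [18.0, 0.1, 1.0, 0.0, 0.0, 0.0, -1.0]]
[[3.6, 0.0, 0.2, 0.0, 0.0, 0.0, -1.0], [7.2, 0.0, 0.4, 0.0, 0.0, 0.0, -1.0], [10.8, 0.1, 0.6, 0.0, 0.0, 0.0, -1.0], [14.4, 0.1, 0.8, 0.0, 0.0, 0.0, -1.0], [18.0, 0.1, 1.0, 0.0, 0.0, 0.0, -1.0]]
[[3.6, 0.0, 0.2, 0.0, 0.0, 0.0, -1.0], [7.2, 0.0, 0.4, 0.0, 0.0, 0.0, -1.0], [10.8, 0.1, 0.6, 0.0, 0.0, 0.0, -1.0], [10.8, 0.1, 4.1, 0.0, 0.0, 0.0, -1.0], [10.8, 0.1, 7.6, 0.0, 0.0, 0.0, -1.0]]
```

>>> {"api": "play_rows", "payload": {"motion": [[3.6,0,0.2,0,0,0,-1],[7.2,0,0.4,0,0,0,-1],[10.8,0.1,0.6,0,0,0,-1],[14.4,0.1,0.8,0,0,0,-1],[18,0.1,1,0,0,0,-1]]}}

```text
clock: 23.0
position: [0.4713, 0.0197, 0.217]
tool_rot: [-3.141, -0.0, 1.495]
force: [0.4, -0.4, 0.2]
grip_width: 0.0002
finger_force: 0.0
```

>>> {"api": "play_rows", "payload": {"motion": [[3.6,0,0.2,0,0,0,-1],[7.2,0,0.4,0,0,0,-1],[10.8,0.1,0.6,0,0,0,-1],[14.4,0.1,0.8,0,0,0,-1],[18,0.1,1,0,0,0,-1]]}}

```text
clock: 23.5
position: [0.4858, 0.1991, 0.2069]
tool_rot: [-3.141, 0.0, 1.495]
force: [0.4, -1.5, -0.3]
grip_width: -0.0003
finger_force: 0.0
```

>>> {"api": "play_rows", "payload": {"motion": [[3.6,0,0.2,0,0,0,-1],[7.2,0,0.4,0,0,0,-1],[10.8,0.1,0.6,0,0,0,-1],[10.8,0.1,4.1,0,0,0,-1],[10.8,0.1,7.6,0,0,0,-1]]}}

```text
clock: 24.0
position: [0.4948, 0.3066, 0.1303]
tool_rot: [3.141, -0.001, 1.497]
force: [1.4, -0.2, -1.3]
grip_width: 0.0003
finger_force: 0.0
```

Run:
```python
from h import *
n=now(); print(n)
plan(n,[(*pol(239,.057),.057,Y,4),(*pol(239,.057),.057,Y,1)],-1)
```

```text
[np.float64(0.4947925792826107), np.float64(0.30664003195341416), np.float64(0.1303329603308729), np.float64(1.4968465388633896)]
[[-0.1, 0.1, 1.8, 0.0, 0.0, 0.0, -1.0], [-0.3, 0.1, 3.7, 0.0, 0.0, 0.0, -1.0], [-0.4, 0.2, 5.5, 0.0, 0.0, 0.01, -1.0], [-0.6, 0.2, 7.3, 0.0, 0.0, 0.01, -1.0], [-0.6, 0.2, 7.3, 0.0, 0.0, 0.01, -1.0]]
```

>>> {"api": "play_rows", "payload": {"motion": [[-0.6,0.2,1,0,0,0,-1],[-0.6,0.2,3,0,0,0,-1],[-0.6,0.2,5.5,0,0,0.01,-1],[-0.6,0.2,7.3,0,0,0.01,-1],[-0.6,0.2,7.3,0,0,0.01,-1]]}}

```text
clock: 24.5
position: [0.4964, 0.2976, 0.0571]
tool_rot: [-3.139, 0.002, 1.484]
force: [-0.1, -0.2, 0.8]
grip_width: -0.0003
finger_force: 0.0
```

>>> {"api": "play_rows", "payload": {"motion": [[0.4,-0.4,0,0,0,0,-1],[0.8,-0.9,0,0,0,0,-1],[1.3,-1.3,0,0,0,0,-1],[1.7,-1.7,0,0,0,0,-1],[2.3,-2,0,0,0,0,-1]]}}

```text
clock: 25.0
position: [0.48, 0.323, 0.059]
tool_rot: [3.14, -0.0, 1.483]
force: [4.6, -2.0, 1.5]
grip_width: 0.0002
finger_force: 2.1
```

>>> {"api": "play_rows", "payload": {"motion": [[0.5,-0.3,0,0,0,0,-1],[1.1,-0.4,0,0,0,0,-1],[1.7,-0.6,0,0,0,0,-1],[2.3,-0.6,0,0,0,0,-1],[2.9,-0.6,0,0,0,0,-1]]}}

```text
clock: 25.5
position: [0.4758, 0.3523, 0.0582]
tool_rot: [-3.141, 0.001, 1.484]
force: [0.7, -5.3, 1.6]
grip_width: 0.0001
finger_force: 2.2
```

>>> {"api": "play_rows", "payload": {"motion": [[0.6,0.1,0,0,0,0,-1],[1.2,0.2,0,0,0,0,-1],[1.8,0.4,0,0,0,0,-1],[2.3,0.6,0,0,0,0,-1],[2.8,1,0,0,0,0,-1]]}}

```text
clock: 26.0
position: [0.4876, 0.3792, 0.058]
tool_rot: [-3.14, 0.002, 1.484]
force: [-2.3, -5.6, 0.9]
grip_width: 0.0
finger_force: 2.4
```

>>> {"api": "play_rows", "payload": {"motion": [[0.5,0.4,0,0,0,0,-1],[0.9,0.8,0,0,0,0,-1],[1.3,1.2,0,0,0,0,-1],[1.6,1.6,0,0,0,0,-1],[1.6,1.6,0,0,0,0,-1]]}}

```text
clock: 26.5
position: [0.5055, 0.3944, 0.0581]
tool_rot: [-3.141, -0.0, 1.484]
force: [-2.1, -0.8, -0.3]
grip_width: 0.0
finger_force: 0.8
```

Run:
```python
from h import *
n=now(); print(n, np.degrees(np.arctan2(*(np.array(n[:2])-HUB)[::-1])-YAW)%360)
m=(n[0]-.003,n[1]-.003,.102,n[3])
plan(m,[(*pol(205,.057),.102,Y,5)],-1)
plan((*pol(205,.057),.057,Y),arc(205,119,.056,15),-1)
```

```text
[np.float64(0.5054542446561316), np.float64(0.39443824689057533), np.float64(0.05805981323532548), np.float64(1.4840678847111979)] 122.05644865262794
[[-1.3, -0.4, -0.0, 0.0, 0.0, -0.0, -1.0], [-2.6, -0.8, -0.0, 0.0, 0.0, -0.0, -1.0], [-4.0, -1.2, -0.0, 0.0, 0.0, -0.0, -1.0], [-5.3, -1.6, -0.0, 0.0, 0.0, -0.0, -1.0], [-6.6, -2.0, -0.0, 0.0, 0.0, -0.0, -1.0]]
[[0.6, -0.1, -0.0, 0.0, 0.0, -0.0, -1.0], [1.1, -0.3, -0.0, 0.0, 0.0, -0.0, -1.0], [1.6, -0.4, -0.0, 0.0, 0.0, -0.0, -1.0], [2.2, -0.4, -0.0, 0.0, 0.0, -0.0, -1.0], [2.8, -0.4, -0.0, 0.0, 0.0, -0.0, -1.0]]
[[0.6, 0.1, -0.0, 0.0, 0.0, -0.0, -1.0], [1.1, 0.2, -0.0, 0.0, 0.0, -0.0, -1.0], [1.6, 0.4, -0.0, 0.0, 0.0, -0.0, -1.0], [2.1, 0.6, -0.0, 0.0, 0.0, -0.0, -1.0], [2.6, 0.9, -0.0, 0.0, 0.0, -0.0, -1.0]]
[[0.5, 0.3, -0.0, 0.0, 0.0, -0.0, -1.0], [0.9, 0.7, -0.0, 0.0, 0.0, -0.0, -1.0], [1.3, 1.1, -0.0, 0.0, 0.0, -0.0, -1.0], [1.6, 1.5, -0.0, 0.0, 0.0, -0.0, -1.0], [1.9, 2.0, -0.0, 0.0, 0.0, -0.0, -1.0]]
```

>>> {"api": "play_rows", "payload": {"motion": [[-0.3,-0.3,0,0,0,0,-1],[-0.3,-0.3,-2,0,0,0,-1],[-0.3,-0.3,-4.5,0,0,0,-1],[-3,-1.2,-4.5,0,0,0,-1],[-5,-1.8,-4.5,0,0,0,-1]]}}

```text
clock: 27.0
position: [0.483, 0.3449, 0.104]
tool_rot: [3.141, -0.001, 1.484]
force: [1.1, -0.7, -0.1]
grip_width: 0.0003
finger_force: 0.0
```

>>> {"api": "play_rows", "payload": {"motion": [[-2,-0.5,0,0,0,0,-1],[-2,-0.5,0,0,0,0,-1],[-2,-0.5,1.5,0,0,0,-1],[-2,-0.5,3,0,0,0,-1],[-2,-0.5,4.5,0,0,0,-1]]}}

```text
clock: 27.5
position: [0.4764, 0.3265, 0.0566]
tool_rot: [-3.141, -0.0, 1.484]
force: [-0.1, -0.8, -0.9]
grip_width: 0.0001
finger_force: 0.0
```

>>> {"api": "play_rows", "payload": {"motion": [[0.6,-0.1,0,0,0,0,-1],[1.1,-0.3,0,0,0,0,-1],[1.6,-0.4,0,0,0,0,-1],[2.2,-0.4,0,0,0,0,-1],[2.8,-0.4,0,0,0,0,-1]]}}

```text
clock: 28.0
position: [0.4755, 0.3543, 0.0586]
tool_rot: [3.141, 0.001, 1.483]
force: [0.4, -5.9, 0.1]
grip_width: 0.0001
finger_force: 2.1
```

>>> {"api": "play_rows", "payload": {"motion": [[0.6,0.1,0,0,0,0,-1],[1.1,0.2,0,0,0,0,-1],[1.6,0.4,0,0,0,0,-1],[2.1,0.6,0,0,0,0,-1],[2.6,0.9,0,0,0,0,-1]]}}

```text
clock: 28.5
position: [0.4864, 0.3795, 0.0586]
tool_rot: [-3.141, 0.001, 1.484]
force: [-1.6, -5.0, 1.8]
grip_width: 0.0
finger_force: 2.3
```

>>> {"api": "play_rows", "payload": {"motion": [[0.5,0.3,0,0,0,0,-1],[0.9,0.7,0,0,0,0,-1],[1.3,1.1,0,0,0,0,-1],[1.6,1.5,0,0,0,0,-1],[1.6,1.5,0,0,0,0,-1]]}}

```text
clock: 29.0
position: [0.503, 0.3948, 0.0585]
tool_rot: [3.141, -0.001, 1.484]
force: [-0.5, -0.4, 0.0]
grip_width: -0.0001
finger_force: 0.6
```

Run:
```python
from h import *
n=now(); print(n, np.degrees(np.arctan2(*(np.array(n[:2])-HUB)[::-1])-YAW)%360)
m=(n[0]-.003,n[1]-.003,.102,n[3])
plan(m,[(*pol(205,.057),.102,Y,5)],-1)
plan((*pol(205,.057),.057,Y),arc(205,155,.056,10),-1)
```

```text
[np.float64(0.5029890053599168), np.float64(0.3948336727595899), np.float64(0.05853918029594639), np.float64(1.483845596218889)] 124.15105318972984
[[-1.3, -0.4, -0.0, 0.0, 0.0, -0.0, -1.0], [-2.7, -0.7, -0.0, 0.0, 0.0, -0.0, -1.0], [-4.0, -1.1, -0.0, 0.0, 0.0, -0.0, -1.0], [-5.3, -1.4, -0.0, 0.0, 0.0, -0.0, -1.0], [-6.6, -1.8, -0.0, 0.0, 0.0, -0.01, -1.0]]
[[0.5, -0.1, -0.0, 0.0, 0.0, -0.0, -1.0], [1.0, -0.2, -0.0, 0.0, 0.0, -0.0, -1.0], [1.4, -0.3, -0.0, 0.0, 0.0, -0.0, -1.0], [1.9, -0.4, -0.0, 0.0, 0.0, -0.0, -1.0], [2.4, -0.4, -0.0, 0.0, 0.0, -0.0, -1.0]]
[[0.5, 0.0, -0.0, 0.0, 0.0, -0.0, -1.0], [1.0, 0.1, -0.0, 0.0, 0.0, -0.0, -1.0], [1.4, 0.2, -0.0, 0.0, 0.0, -0.0, -1.0], [1.9, 0.3, -0.0, 0.0, 0.0, -0.0, -1.0], [2.4, 0.5, -0.0, 0.0, 0.0, -0.0, -1.0]]
```

>>> {"api": "play_rows", "payload": {"motion": [[-0.3,-0.3,0,0,0,0,-1],[-0.3,-0.3,-2,0,0,0,-1],[-0.3,-0.3,-4.5,0,0,0,-1],[-3,-1.2,-4.5,0,0,0,-1],[-5,-1.6,-4.5,0,0,0,-1]]}}

```text
clock: 29.5
position: [0.4818, 0.345, 0.104]
tool_rot: [3.141, -0.001, 1.484]
force: [-0.0, -0.2, -0.8]
grip_width: 0.0003
finger_force: 0.0
```

>>> {"api": "play_rows", "payload": {"motion": [[-2,-0.5,0,0,0,0,-1],[-2,-0.5,0,0,0,0,-1],[-2,-0.5,1.5,0,0,0,-1],[-2,-0.5,3,0,0,0,-1],[-2,-0.5,4.5,0,0,0,-1]]}}

```text
clock: 30.0
position: [0.4754, 0.3266, 0.0567]
tool_rot: [-3.141, -0.0, 1.484]
force: [0.0, -0.0, -1.0]
grip_width: 0.0001
finger_force: 0.0
```

>>> {"api": "play_rows", "payload": {"motion": [[0.5,-0.1,0,0,0,0,-1],[1,-0.2,0,0,0,0,-1],[1.4,-0.3,0,0,0,0,-1],[1.9,-0.4,0,0,0,0,-1],[2.4,-0.4,0,0,0,0,-1]]}}

```text
clock: 30.5
position: [0.4741, 0.3503, 0.0587]
tool_rot: [3.141, 0.001, 1.483]
force: [1.8, -4.2, 0.6]
grip_width: 0.0
finger_force: 2.1
```

>>> {"api": "play_rows", "payload": {"motion": [[0.3,0,0,0,0,0,-1],[0.6,0.1,0,0,0,0,-1],[0.9,0.1,0,0,0,0,-1],[1.2,0.2,0,0,0,0,-1],[1.2,0.2,0,0,0,0,-1]]}}

```text
clock: 31.0
position: [0.4769, 0.3627, 0.0584]
tool_rot: [-3.142, -0.0, 1.484]
force: [-0.3, -2.9, 0.6]
grip_width: -0.0001
finger_force: 0.9
```

>>> {"api": "play_rows", "payload": {"motion": [[0.2,0.1,0,0,0,0,-1],[0.4,0.2,0,0,0,0,-1],[0.6,0.3,0,0,0,0,-1],[0.8,0.4,0,0,0,0,-1],[0.8,0.4,0,0,0,0,-1]]}}

```text
clock: 31.5
position: [0.4805, 0.368, 0.0579]
tool_rot: [-3.14, 0.004, 1.483]
force: [-10.5, -15.0, 11.0]
grip_width: 0.0002
finger_force: 9.1
```

At the shut stop with about 20 N. I'll back off, lift clear, move aside and check.

>>> {"api": "play_rows", "payload": {"motion": [[-0.8,-0.4,0,0,0,0,-1],[-0.8,-0.4,-1.5,0,0,0,-1],[-0.8,-0.4,-4.5,0,0,0,-1],[-0.8,-0.4,-9,0,0,0,-1],[-0.8,-0.4,-14,0,0,0,-1]]}}

```text
clock: 32.0
position: [0.4765, 0.3626, 0.2006]
tool_rot: [-3.141, -0.001, 1.485]
force: [1.5, -0.4, -0.1]
grip_width: -0.0003
finger_force: 0.0
```

>>> {"api": "play_rows", "payload": {"motion": [[0,0,-4,0,0,0,-1],[-4.5,0.3,-5,0,0,0,-1],[-9,0.6,-5,0,0,0,-1],[-13.5,1,-5,0,0,0,-1],[-18,1.4,-5,0,0,0,-1]]}}

```text
clock: 32.5
position: [0.4752, 0.1807, 0.2497]
tool_rot: [3.14, -0.001, 1.485]
force: [2.1, 0.5, 0.5]
grip_width: -0.0004
finger_force: 0.0
```

>>> {"api": "play_rows", "payload": {"motion": [[-4.5,0.4,0,0,0,0,-1],[-9,0.8,0,0,0,0,-1],[-13.5,1.2,0,0,0,0,-1],[-18,1.6,0,0,0,0,-1],[-22,2,0,0,0,0,-1]]}}

```text
clock: 33.0
position: [0.4763, -0.041, 0.2497]
tool_rot: [3.139, -0.0, 1.484]
force: [0.1, 0.6, 0.2]
grip_width: 0.0004
finger_force: 0.0
```

>>> {"api": "play_rows", "payload": {"motion": [[-4.5,0.5,0,0,0,0,-1],[-9,1,0,0,0,0,-1],[-12,1,0,0,0,0,-1],[-12,1,0,0,0,0,-1],[-12,1,0,0,0,0,-1]]}}

```text
clock: 33.5
position: [0.476, -0.1594, 0.2492]
tool_rot: [3.14, -0.0, 1.483]
force: [-0.1, 0.7, 0.1]
grip_width: -0.0002
finger_force: 0.0
```

```bash
python3 ang.py
python3 - <<'E'
from h import *
im=np.load('cur.npz')['im']; cv2.imwrite('pics/shut.png',cv2.resize(im[215:305,155:275],None,fx=6,fy=6,interpolation=cv2.INTER_CUBIC)[:,:,::-1])
E
```

```text
16 0.068 144.0073994533994
19 0.069 216.62437784665545
[np.float64(0.47602211988714804), np.float64(-0.1586713874542859), np.float64(0.2491227771072495), np.float64(1.4847293679917044)] 268.6052894842218
```

View pics/shut.png

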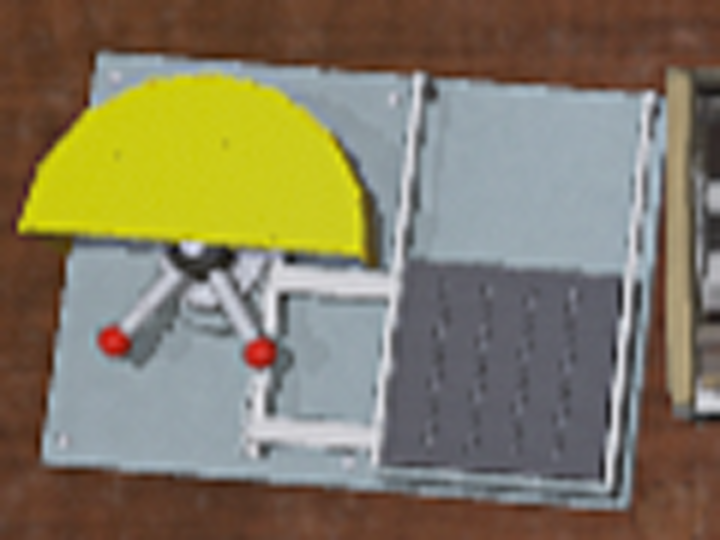

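The spokes stand at 144° and 216.6°, so the wheel reads ≈ 0. The shutter is flush with the front wall (crop 500,475) and the robot is clear of everything.

```bash
python3 -c "from workcell import bot; print(bot.job_done())"
```

```text
the job is handed in; nothing more can be done
None
```

The blue carton is flat in the dark chamber, the shutter is fully shut over it by the wheel alone, and the job was handed in after about 34 s; the hand-in returned no verdict.

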